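# Put the third connecting rod back in its case

## Task

The last connecting rod of the set has come back and lies on the rubber mat. Lift the lid of the grey steel rod case and swing it back until it rests on its stop without flinging it or letting it fall, then lay the rod flat and lengthways in the empty bay, big end towards the hinge like the other two, setting it down rather than dropping it. Leave the lid standing open and do not knock the other two rods or anything else on the counter out of place.

Things in the scene. Friction and masses are not known exactly. Their poses are not given: they have to be found in the camera images.
- lid (a joint): hinge angle of the case lid in rad: 0 shut, grows as it opens, 1.66 (95 degrees) resting on the two stop brackets behind it. The lid weighs 0.5 to 0.95 kg, is heavy at the front and falls shut if let go below about 1.3; above about 1.5 it leans back by itself. There is no catch or latch.
- lid_handle (a point): middle of the round steel bar (10 mm thick, 120 mm long) of the D-handle on the lid's front edge; moves with the lid. Own axes when shut: x towards the hinge, y along the bar, z up. The bar's middle stands 36 mm clear of the front edge (31 mm free gap behind it), 86 mm above the table when shut. It lies 232 mm in front of the hinge line and 11 mm above it when shut, and turns about it.
- lid_hinge (a point): middle of the hinge line, at the far top rim of the case, 75 mm above the table. Fixed to the case: x points from the front to the hinge side, y along the hinge, z up. The lid turns about this y axis. The case is a grey steel box 196 mm (x) by 300 mm (y) by 75 mm high with 4 mm walls, plus a 22 mm high lid; it is fixed to the counter.
- free_bay (a point): where the rod's centre belongs in the empty bay: on the bay's middle, 30 mm above the table. x points to the hinge side, y across the bay, z up. Three equal bays lie side by side in the case, 99 mm apart, each 188 mm (x) by 93 mm (y), parted by 6 mm wooden dividers rising to 49 mm above the table; the case rim is at 75 mm. In each bay two cork strips 18 mm above the table bear the rod.
- rod_centre (a point): middle of the shank of the loose connecting rod, half-way up its thickness (12 mm above the mat). x along the rod to its big end, z up. The rod is dark steel, 0.4 to 0.75 kg, 169 mm long, 24 mm thick, reaching 85 mm back to the round small end (38 mm wide) and 84 mm forward to the big end (68 mm wide over the bolt bosses). The shank is 20 mm wide and 19 mm thick from 47 mm behind to 25 mm ahead of this point. It balances about 5 mm ahead of this point.
- rod_big_end (a point): centre of the big end's bore, 54 mm along the rod's x from rod_centre, half-way up
- rod: the loose connecting rod itself; its origin is on its underside, 12 mm below rod_centre, same axes
- rod_a_centre (a point): same point of a rod that already lies in its bay
- rod_b_centre (a point): same point of the other rod that already lies in its bay
- mat: grey rubber counter mat on which the rod lies, 280 by 200 mm, 4 mm thick, fixed
- bearing: steel ball bearing lying at the far end of the mat, 72 mm across, 17 mm high; origin under its middle
- gear: dark steel gear lying on the counter, 106 mm across, 36 mm high; origin under its middle
- wrench: steel wrench 170 mm long lying on the counter near the robot's right
- mug: white mug on the left, 80 mm across, 95 mm high
- oil_bottle: grey plastic oil bottle standing behind, 68 mm across, 170 mm high
- carton: cardboard carton standing behind, 100 x 150 x 90 mm
- flange: steel flange lying on the counter at the right, 110 mm across, 42 mm high

How it is judged:
By the outcome, as a careful person would: the job done as asked, in the order asked, and still so for the second after the job is handed in, with the robot touching nothing.
It also fails if it takes over 61 s, if anything falls off the work surface, if the arm or the gripper's body presses on something with over 40 N, if the wrist force passes 120 N, or if a joint passes its speed limit or range.

## Robot

A 6-joint arm with a two-finger parallel gripper is mounted at the origin on the work surface. World frame = base frame: x ahead of the robot, y to its left, z up, the work surface at z = 0. Lengths are in m, angles in degrees, forces in N, time in s.
With the tool pointing down it reaches from about 0.4 to 0.825 m from the base axis. Payload 7 kg.
Tool frame: the origin (TCP) lies at the very end of the fingers, on their centre line; the grasp point (between the pads) lies 19 mm behind it; z points along the fingers, y is the line along which they close (so a half turn about z gives the same grasp; the last joint's range is limited). The gripper opens to 88 mm and grips with 3 to 60 N. Pads are 19 mm wide; open, the fingers measure 130 mm over their backs; the gripper's body (78 mm by 193 mm) begins 47 mm behind the grasp point.
Start: joints at [16.507, 20.546, 0.682, 0, -70.136, -16.507], TCP at [0.675, -0, 0.227] pointing down, gripper open.
Joint ranges: [-176.03, 176.03], [-82.01, 121.73], [-58.28, 71.71], [-173.87, 95.51], [-174.79, -0.11], [-173.66, 173.66]. Speed limits (degrees/s): [136.94, 136.94, 172.46, 180, 180, 180].

## Interface

Orientations are given as [roll, pitch, yaw] about the fixed x, y, z axes, in that order (R = Rz(yaw) Ry(pitch) Rx(roll)).
In Python, from plant import r gives the robot as it stands. The module is installed in compiled form; this text tells all that it offers.
- The arm moves only by the tool jog_arm, never from a script. Its arguments are lists of equal length, an entry for each row: "travel": the shift along the tool's x, y, z each as a share of 50 cm, from -1 to 1, a list of three; "dr": the turn, a rotation vector about the tool's x, y, z each as a share of 360 degrees, from -1 to 1, a list of three; "claw": the opening, from 0 (shut) to 1 (fully open). A call has exactly 10 rows; each row is the pose to reach, as a shift and turn from the pose commanded when the call began, along the tool's axes at that moment, turning the shorter way round; what a row does not reach only later rows make up. A row lasts 1/8 s, in which the tool goes at most 62.5 mm and 10.7 degrees, less where a joint would pass 70% of its speed; a pose out of reach is approached as far as the arm can. A call with a number of a shift or a turn outside -1 to 1 is refused whole. A call with a gripper value outside its range is refused whole. The fingers move at their own pace and stop on an object; "newtons" is the grip in N (left out, the last holds). Time passes only in rows, so rows that repeat a pose let the fingers close, or fill a call up. It gives the time, the measured TCP pose, the force, the opening and the grip force at its end, in the units of the state.
- r.get_state(): the state, without advancing time (a new reading comes with each control period).
- r.capture(name): name is "scene" or "side" or "wrist"; returns a dict with "pixels" (480x640x3 uint8, red, green, blue), "range_z" (480x640 float32, m along the optical axis (not along the pixel's ray), 0 where there is no reading), "fx", "fy", "cx", "cy" (pixels), "position" and "attitude" of the camera in the world; the wrist camera has in their place "hand_eye" (4x4, takes a point from camera to tool coordinates, whose origin is the TCP and whose axes are the flange's). Camera axes: x right, y up, looking along -z (the intrinsics and any distortion apply to the point x, -y, -z); pixel columns grow to the right and rows downward; lengths in m; the calibration is good to about 2 mm. A picture is of the moment at which its call begins: read the wrist's pose just before it.
- r.close_job(): hands the job in; it is judged then, once.
Trained networks look in the newest picture that a camera, given by its name, has taken for a name from the list of things; names that differ only in an ending like _2 or _b are one class to them, and where a whole thing is asked for, a point or a joint stands for the part that bears it (a point fixed in the world has none). Each returns a list of dicts, best first, with "conf" (0 to 1); they miss things now and then, are a little off and sometimes report something else, mostly with a low value. They report only what shows in the picture. A call takes as long as a camera call.
- r.boxes_of(name, camera): "extent" ([left, top, right, bottom] in pixels, round what is visible of it).
- r.regions_of(name, camera): "pixels" (480x640 bool, what is visible of it) and "extent" ([left, top, right, bottom] in pixels, round what is visible of it).
- r.tip_of(name, camera): "at" ([column, row] in pixels: a listed point, or the origin of a listed thing).
The state is a dict: "time_s": time; "joints": joint angles; "qd": joint speeds; "joint_torque": joint torques, N m; "tcp_pos": TCP position; "eef_rot": TCP orientation; "contact_force": force on the tool from outside, world axes, zero at the start; "moment": the same for the moment, N m; "gripper_width": finger opening in m; "gripper_force": force on a finger pad.
Only numpy, scipy, OpenCV 4.12 (cv2) and the standard library are available. Lean on these libraries where they do the work, as an engineer would, in place of code of your own. Each camera call takes 0.05 s, during which the arm holds its last target. There are 200 camera calls.

## Working session

There is one attempt and no reset: what is moved stays moved. The work goes in short steps, Python scripts to look and compute and a tool call to move; the robot and the scene stay as the last step left them, time stands still between calls to the robot, and variables do not carry over. Pictures are saved under pics/ and viewed, at most 10 in all, crops included, and the job is handed in when it is done.

Besides the shell and the picture viewer there is one more tool, called after "Emit:" as name(argument=value, ...) on one line, values as JSON. jog_arm: Moves the arm, as the interface text tells. Its arguments: {"type":"object","properties":{"travel":{"type":"array"},"dr":{"type":"array"},"claw":{"type":"array"},"newtons":{"type":"number"}},"required":["travel","dr","claw"]}

```bash
mkdir -p pics; cat > h.py <<'E'
import numpy as np, cv2
from scipy.spatial.transform import Rotation as R
from plant import r
def cam(n):
    s=r.get_state(); c=r.capture(n)
    if n=='wrist':
        T=np.eye(4); T[:3,:3]=R.from_euler('xyz',s['eef_rot'],degrees=True).as_matrix(); T[:3,3]=s['tcp_pos']
        c['T']=T@np.array(c['hand_eye'])
    else:
        a=np.array(c['attitude'],float); T=np.eye(4)
        T[:3,:3]=a if a.shape==(3,3) else R.from_euler('xyz',a,degrees=True).as_matrix()
        T[:3,3]=c['position']; c['T']=T
    return c
def pt(c,u,v,z=None,d=None):
    """pixel -> world, by plane height z or range d (arrays ok for d)"""
    u=np.asarray(u,float);v=np.asarray(v,float)
    q=np.stack([(u-c['cx'])/c['fx'],-(v-c['cy'])/c['fy'],-np.ones_like(u)],-1)
    w=q@c['T'][:3,:3].T; o=c['T'][:3,3]
    if d is None: d=(z-o[2])/w[...,2]
    return o+w*np.asarray(d)[...,None]
def save(c,n): cv2.imwrite('pics/'+n+'.png',c['pixels'][...,::-1])
E
python3 - <<'E'
from h import *
print(r.get_state())
for n in ['scene','side']:
    c=cam(n); save(c,n+'0'); print(n,c['position'],c['attitude'],c['fx'],[k for k in c])
    for t,z in [('lid_handle',.086),('lid_hinge',.075),('free_bay',.03),('rod_centre',.016),('rod_big_end',.016),('bearing',.004),('gear',0),('mug',0),('wrench',0),('oil_bottle',0),('carton',0),('flange',0),('mat',0.004)]:
        for o in r.tip_of(t,n)[:2]:
            u,v=o['at']; print(t,round(o['conf'],2),np.round([u,v]),np.round(pt(c,u,v,z=z),3))
E
```

```text
{'time_s': 0.0, 'joints': array([ 1.65076738e+01,  2.05908340e+01,  6.34614031e-01, -2.20235325e-02,
       -7.01363171e+01, -1.65060410e+01]), 'qd': array([ 0.00458479, -0.05973539, -0.05365554, -0.07990259,  0.00697218,
       -0.06595633]), 'joint_torque': array([-8.00930356e-04, -5.82726967e+01,  2.93058443e+01,  6.99745238e+00,
        6.93249181e-03, -2.06530804e-04]), 'tcp_pos': array([ 6.74508516e-01, -6.18755508e-06,  2.25629875e-01]), 'eef_rot': array([ 1.79905394e+02, -6.44367733e-03, -9.00058618e+01]), 'contact_force': array([-0.73467149,  0.09326329, -0.80375147]), 'moment': array([0.0413234 , 0.07495909, 0.00631995]), 'gripper_force': 0.0, 'gripper_width': 0.08766342978617045}
scene [1.38834086 0.59202497 0.74196707] [ 57.23817673   1.01619693 123.94982088] 508.0610967803805 ['pixels', 'range_z', 'fx', 'fy', 'cx', 'cy', 'position', 'attitude', 'T']
lid_handle 0.94 [408. 238.] [0.395 0.171 0.086]
lid_hinge 0.79 [359. 290.] [0.626 0.168 0.075]
free_bay 0.41 [405. 238.] [0.315 0.13  0.03 ]
rod_centre 0.74 [270. 241.] [ 0.503 -0.179  0.016]
rod_big_end 0.92 [265. 248.] [ 0.
[... 648 characters left out ...]
'T']
lid_handle 0.91 [251. 215.] [0.399 0.168 0.086]
lid_handle 0.56 [330. 203.] [0.62  0.176 0.086]
lid_hinge 0.67 [329. 208.] [0.614 0.169 0.075]
rod_centre 0.56 [327. 318.] [ 0.5   -0.193  0.016]
rod_big_end 0.31 [325. 316.] [ 0.495 -0.187  0.016]
bearing 0.66 [390. 316.] [ 0.642 -0.211  0.004]
gear 0.72 [220. 197.] [0.35  0.445 0.   ]
gear 0.62 [256. 190.] [0.464 0.458 0.   ]
mug 0.85 [258. 187.] [0.474 0.476 0.   ]
mug 0.67 [242. 400.] [ 0.281 -0.354 -0.   ]
wrench 0.84 [243. 397.] [ 0.285 -0.347  0.   ]
oil_bottle 0.81 [400. 247.] [0.777 0.046 0.   ]
carton 0.71 [427. 283.] [ 0.778 -0.116 -0.   ]
flange 0.55 [312. 418.] [ 0.398 -0.43   0.   ]
mat 0.88 [347. 325.] [ 0.539 -0.213  0.004]
```

View pics/scene0.png

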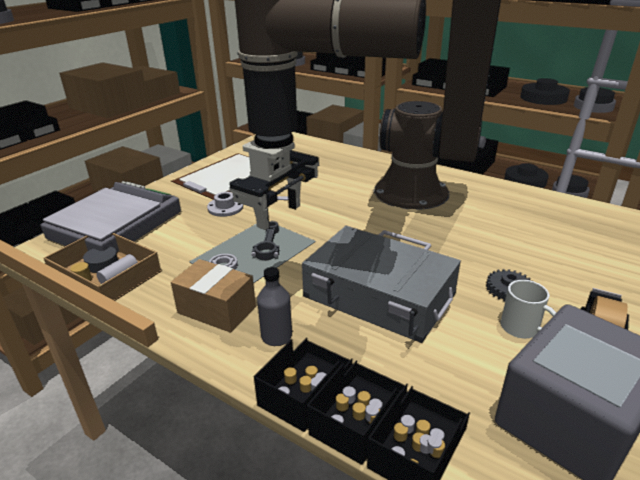

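View pics/side0.png

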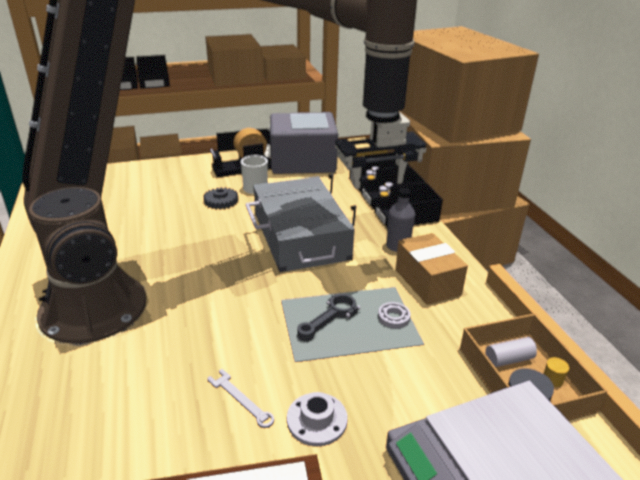

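The scene view shows the case shut, with its handle on the robot's side at (408,238). The rod and bearing are on the mat at about (267,240) and (224,263). The side view shows the handle at about (251,212), the rod running (305,332)→(343,301) with its big end away from the robot, and the carton and bottle behind. Next I'll refine the positions with depth.

```bash
cat > meas.py <<'E'
from h import *
vv,uu=np.mgrid[0:480,0:640]
def cloud(c): return pt(c,uu,vv,d=c['range_z'])
def near(P,lo,hi): return P[np.all((P>lo)&(P<hi),-1)]
E
python3 - <<'E'
from meas import *
for n in ['scene','side']:
    c=cam(n); P=cloud(c)
    Q=near(P,[.40,-.02,.088],[.64,.36,.106]); 
    if len(Q): 
        h=cv2.minAreaRect(Q[:,:2].astype(np.float32)*1000); print(n,'lid',len(Q),h,np.median(Q[:,2]))
    Q=near(P,[.37,.09,.075],[.408,.25,.1]); print('bar',len(Q), Q.mean(0) if len(Q) else '', np.percentile(Q,[5,95],axis=0) if len(Q) else '')
    Q=near(P,[.36,-.30,.014],[.6,-.10,.05]); print('rod',len(Q), cv2.minAreaRect(Q[:,:2].astype(np.float32)*1000),np.median(Q[:,2]))
    Q=near(P,[.36,-.30,-.01],[.7,-.10,.01]); print('mat z',np.median(Q[:,2]))
c=cam('wrist'); save(c,'w0'); print(c['hand_eye'],c['fx'])
E
```

```text
scene lid 7293 ((517.4705810546875, 170.8810272216797), (235.33750915527344, 302.9192199707031), 0.7821947336196899) 0.09732461517315127
bar 199 [0.40187296 0.17173119 0.08871904] [[0.39726496 0.11461607 0.08392209]
 [0.4064288  0.22789913 0.09221288]]
rod 501 ((503.1945495605469, -186.06756591796875), (174.24822998046875, 68.52523803710938), 32.47601318359375) 0.023938023092063943
mat z 0.004372625591328672
side lid 4555 ((515.91650390625, 171.1179656982422), (232.88682556152344, 314.4381103515625), 1.1447029113769531) 0.09794593732315016
bar 117 [0.39928782 0.16212928 0.09057997] [[0.39445927 0.10459768 0.08583232]
 [0.40514532 0.22564468 0.09388447]]
rod 927 ((497.68560791015625, -189.86199951171875), (170.33489990234375, 70.95414733886719), 30.400959014892578) 0.024314467995909195
mat z 0.00402394108831694
[[ 5.35935319e-04  9.62633809e-01  2.70805950e-01  7.26812183e-02]
 [ 9.99999504e-01 -7.43315586e-04  6.63226418e-04  1.57853073e-04]
 [ 8.39738457e-04  2.70805461e-01 -9.62633730e-01 -1.59885348e-01]
 [ 0.00000000e+00  0.00000000e+00  0.00000000e+00  1.00000000e+00]] 401.05823974972316
```

Emit:
jog_arm(travel=[[-0.05,0.1,0],[-0.1,0.2,0],[-0.15,0.3,0],[-0.2,0.4,0],[-0.26,0.46,0],[-0.3,0.5,0],[-0.34,0.54,0],[-0.34,0.54,0],[-0.34,0.54,0],[-0.34,0.54,0]], dr=[[0,0,0],[0,0,0],[0,0,0],[0,0,0],[0,0,0],[0,0,0],[0,0,0],[0,0,0],[0,0,0],[0,0,0]], claw=[0.3,0.3,0.3,0.3,0.3,0.3,0.3,0.3,0.3,0.3])

```text
time_s: 2.8
tcp_pos: [0.4053, 0.1696, 0.2265]
eef_rot: [180.0, -0.0, -90.0]
contact_force: [-0.2, 0.6, 0.1]
gripper_width: 0.0262
gripper_force: 0.0
```

```bash
python3 - <<'E'
from meas import *
c=cam('wrist'); save(c,'w1'); P=cloud(c)
for o in r.tip_of('lid_handle','wrist')[:2]: print(o, pt(c,*o['at'],z=.086))
Q=near(P,[.37,.08,.08],[.409,.26,.1])
print(len(Q),np.percentile(Q,[2,50,98],axis=0).round(4))
for lo,hi in [(.12,.14),(.14,.16),(.16,.18),(.18,.2),(.2,.22)]:
    q=Q[(Q[:,1]>lo)&(Q[:,1]<hi)]
    if len(q): print(lo,len(q),np.percentile(q[:,0],[3,50,97]).round(4),q[:,2].max().round(4),)
    L=near(P,[.41,lo,.088],[.5,hi,.11])
    if len(L): print(' lid edge x',np.percentile(L[:,0],[0.5]).round(4),np.median(L[:,2]).round(4))
E
```

```text
{'at': [324.9, 225.1], 'conf': 0.89} [0.40077145 0.1672103  0.086     ]
2283 [[0.3952 0.1051 0.0883]
 [0.4007 0.1618 0.0919]
 [0.4077 0.2289 0.0939]]
0.12 356 [0.3965 0.4009 0.4053] 0.0944
 lid edge x [0.4368] 0.0987
0.14 359 [0.3955 0.4008 0.4053] 0.0944
 lid edge x [0.4365] 0.0988
0.16 332 [0.3954 0.4    0.4045] 0.0945
 lid edge x [0.436] 0.0988
0.18 324 [0.3952 0.3999 0.4045] 0.0946
 lid edge x [0.4357] 0.0988
0.2 288 [0.3951 0.3998 0.4037] 0.0947
 lid edge x [0.4353] 0.0988
```

View pics/w1.png

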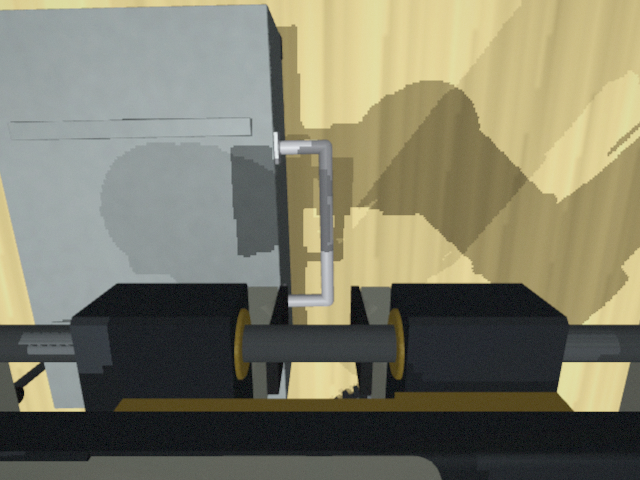

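The wrist view shows the bar from (325,147) to (325,300) and the lid's front edge at column ~285. The bar's middle is about (0.400, 0.168) with a yaw of about 0.9°. I'll lower the fingers round it.

Emit:
jog_arm(travel=[[0,0.01,0.05],[0,0.01,0.1],[0,0.01,0.15],[0,0.01,0.2],[0,0.01,0.23],[0,0.01,0.25],[0,0.01,0.27],[0,0.01,0.29],[0,0.01,0.31],[0,0.01,0.32]], dr=[[0,0,-0.0025],[0,0,-0.0025],[0,0,-0.0025],[0,0,-0.0025],[0,0,-0.0025],[0,0,-0.0025],[0,0,-0.0025],[0,0,-0.0025],[0,0,-0.0025],[0,0,-0.0025]], claw=[0.22,0.22,0.22,0.22,0.22,0.22,0.22,0.22,0.22,0.22])

```text
time_s: 4.15
tcp_pos: [0.3998, 0.1698, 0.066]
eef_rot: [180.0, -0.0, -89.1]
contact_force: [-0.3, 0.3, -0.6]
gripper_width: 0.0194
gripper_force: 0.0
```

Emit:
jog_arm(travel=[[0,0,0],[0,0,0],[0,0,0],[0,0,0],[0,0,0],[0,0,0],[0,0,0],[0,0,0],[0,0,0],[0,0,0]], dr=[[0,0,0],[0,0,0],[0,0,0],[0,0,0],[0,0,0],[0,0,0],[0,0,0],[0,0,0],[0,0,0],[0,0,0]], claw=[0,0,0,0,0,0,0,0,0,0], newtons=25)

```text
time_s: 5.4
tcp_pos: [0.3999, 0.17, 0.0666]
eef_rot: [180.0, 0.0, -89.1]
contact_force: [-3.5, 1.0, 0.3]
gripper_width: 0.0092
gripper_force: 25.0
```

```bash
python3 - <<'E'
import numpy as np
f=lambda t:np.array([.232*(1-np.cos(t))+.011*np.sin(t), .232*np.sin(t)-.011*(1-np.cos(t))])
def ease(a,b,w):
    s=np.cumsum(w)/np.sum(w); print([[0]+list(np.round(-(f(a+(b-a)*k)-f(a))/.5,3)) for k in s])
ease(0,.45,[.3,.6]+[1]*8); ease(.45,.9,[1]*10); ease(.9,1.35,[1]*10); ease(1.35,1.65,[1,1,1,1,.8,.7,.6,.5,.4,.3])
E
```

```text
[[0, np.float64(-0.0), np.float64(-0.007)], [0, np.float64(-0.001), np.float64(-0.021)], [0, np.float64(-0.004), np.float64(-0.044)], [0, np.float64(-0.008), np.float64(-0.068)], [0, np.float64(-0.013), np.float64(-0.09)], [0, np.float64(-0.02), np.float64(-0.113)], [0, np.float64(-0.027), np.float64(-0.135)], [0, np.float64(-0.035), np.float64(-0.157)], [0, np.float64(-0.045), np.float64(-0.179)], [0, np.float64(-0.056), np.float64(-0.2)]]
[[0, np.float64(-0.01), np.float64(-0.018)], [0, np.float64(-0.022), np.float64(-0.036)], [0, np.float64(-0.034), np.float64(-0.053)], [0, np.float64(-0.046), np.float64(-0.07)], [0, np.float64(-0.06), np.float64(-0.085)], [0, np.float64(-0.074), np.float64(-0.101)], [0, np.float64(-0.089), np.float64(-0.116)], [0, np.float64(-0.104), np.float64(-0.13)], [0, np.float64(-0.12), np.float64(-0.143)], [0, np.float64(-0.137), np.float64(-0.156)]]
[[0, np.float64(-0.017), np.float64(-0.012)], [0, np.float64(-0.035), np.float64(-0.023)], [0, np.float64(-0.053), np.float64(-0.033)], [0, np.float64(-0.072), np.float64(-0.042)], [0, np.float64(-0.091), np.float64(-0.051)], [0, np.float64(-0.11), np.float64(-0.059)], [0, np.float64(-0.13), np.float64(-0.065)], [0, np.float64(-0.15), np.float64(-0.071)], [0, np.float64(-0.171), np.float64(-0.076)], [0, np.float64(-0.191), np.float64(-0.08)]]
[[0, np.float64(-0.019), np.float64(-0.003)], [0, np.float64(-0.038), np.float64(-0.005)], [0, np.float64(-0.057), np.float64(-0.006)], [0, np.float64(-0.076), np.float64(-0.007)], [0, np.float64(-0.091), np.float64(-0.007)], [0, np.float64(-0.105), np.float64(-0.006)], [0, np.float64(-0.116), np.float64(-0.006)], [0, np.float64(-0.126), np.float64(-0.005)], [0, np.float64(-0.133), np.float64(-0.004)], [0, np.float64(-0.139), np.float64(-0.003)]]
```

Emit:
jog_arm(travel=[[0,0,-0.007],[0,-0.001,-0.021],[0,-0.004,-0.044],[0,-0.008,-0.068],[0,-0.013,-0.09],[0,-0.02,-0.113],[0,-0.027,-0.135],[0,-0.035,-0.157],[0,-0.045,-0.179],[0,-0.056,-0.2]], dr=[[0,0,0],[0,0,0],[0,0,0],[0,0,0],[0,0,0],[0,0,0],[0,0,0],[0,0,0],[0,0,0],[0,0,0]], claw=[0,0,0,0,0,0,0,0,0,0])

```text
time_s: 6.65
tcp_pos: [0.4272, 0.1704, 0.1672]
eef_rot: [179.9, 0.0, -89.1]
contact_force: [-7.7, 4.1, 0.1]
gripper_width: 0.0088
gripper_force: 25.0
```

Emit:
jog_arm(travel=[[0,-0.01,-0.018],[0,-0.021,-0.036],[0,-0.033,-0.053],[0,-0.045,-0.07],[0,-0.059,-0.085],[0,-0.073,-0.101],[0,-0.088,-0.116],[0,-0.103,-0.13],[0,-0.119,-0.143],[0,-0.135,-0.156]], dr=[[0,0,0],[0,0,0],[0,0,0],[0,0,0],[0,0,0],[0,0,0],[0,0,0],[0,0,0],[0,0,0],[0,0,0]], claw=[0,0,0,0,0,0,0,0,0,0])

```text
time_s: 7.9
tcp_pos: [0.4949, 0.1715, 0.2465]
eef_rot: [180.0, 0.0, -89.1]
contact_force: [-7.7, 3.1, 6.5]
gripper_width: 0.0094
gripper_force: 25.0
```

Emit:
jog_arm(travel=[[0,-0.016,-0.014],[0,-0.034,-0.026],[0,-0.052,-0.037],[0,-0.071,-0.046],[0,-0.09,-0.055],[0,-0.109,-0.063],[0,-0.129,-0.069],[0,-0.149,-0.075],[0,-0.17,-0.08],[0,-0.19,-0.084]], dr=[[0,0,0],[0,0,0],[0,0,0],[0,0,0],[0,0,0],[0,0,0],[0,0,0],[0,0,0],[0,0,0],[0,0,0]], claw=[0,0,0,0,0,0,0,0,0,0])

```text
time_s: 9.15
tcp_pos: [0.5916, 0.173, 0.2874]
eef_rot: [-179.9, 0.0, -89.1]
contact_force: [-2.4, 3.0, 3.6]
gripper_width: 0.0093
gripper_force: 25.0
```

Emit:
jog_arm(travel=[[0,-0.019,-0.003],[0,-0.038,-0.005],[0,-0.057,-0.006],[0,-0.076,-0.007],[0,-0.091,-0.007],[0,-0.105,-0.006],[0,-0.116,-0.006],[0,-0.126,-0.005],[0,-0.132,-0.004],[0,-0.136,-0.003]], dr=[[0,0,0],[0,0,0],[0,0,0],[0,0,0],[0,0,0],[0,0,0],[0,0,0],[0,0,0],[0,0,0],[0,0,0]], claw=[0,0,0,0,0,0,0,0,0,0])

```text
time_s: 10.4
tcp_pos: [0.6586, 0.1743, 0.288]
eef_rot: [-180.0, 0.0, -89.1]
contact_force: [-1.7, 4.4, 2.9]
gripper_width: 0.0089
gripper_force: 25.0
```

Emit:
jog_arm(travel=[[0,-0.001,0],[0,-0.002,0],[0,-0.003,0],[0,-0.004,0],[0,-0.005,0],[0,-0.006,0],[0,-0.007,0],[0,-0.008,0],[0,-0.008,0],[0,-0.008,0]], dr=[[0,0,0],[0,0,0],[0,0,0],[0,0,0],[0,0,0],[0,0,0],[0,0,0],[0,0,0],[0,0,0],[0,0,0]], claw=[0,0,0,0,0,0,0,0,0,0])

```text
time_s: 11.65
tcp_pos: [0.6622, 0.1743, 0.2876]
eef_rot: [180.0, 0.0, -89.1]
contact_force: [1.3, 5.0, 1.4]
gripper_width: 0.0088
gripper_force: 25.0
```

Emit:
jog_arm(travel=[[0,0,0],[0,0,0],[0,0,0],[0,0,0],[0,0,-0.01],[0,0,-0.03],[0,0,-0.06],[0,0,-0.1],[0,0,-0.14],[0,0,-0.16]], dr=[[0,0,0],[0,0,0],[0,0,0],[0,0,0],[0,0,0],[0,0,0],[0,0,0],[0,0,0],[0,0,0],[0,0,0]], claw=[0.25,0.25,0.25,0.25,0.25,0.25,0.25,0.25,0.25,0.25])

```text
time_s: 12.9
tcp_pos: [0.6629, 0.1742, 0.3704]
eef_rot: [-179.9, 0.1, -89.1]
contact_force: [-0.2, 0.5, 0.4]
gripper_width: 0.0218
gripper_force: 0.0
```

```bash
python3 - <<'E'
from meas import *
for n in ['scene','side']:
    c=cam(n); save(c,n+'1')
    for t,z in [('lid_handle',.305),('lid_hinge',.075),('free_bay',.03),('rod_a_centre',.03),('rod_centre',.016),('rod_big_end',.016)]:
        for o in r.tip_of(t,n)[:3]:
            u,v=o['at']; print(n,t,round(o['conf'],2),np.round([u,v]),np.round(pt(c,u,v,z=z),3))
E
```

```text
scene lid_handle 0.59 [353. 201.] [0.662 0.171 0.305]
scene lid_hinge 0.82 [357. 287.] [0.622 0.16  0.075]
scene lid_hinge 0.52 [254. 252.] [ 0.634 -0.12   0.075]
scene free_bay 0.22 [279. 334.] [0.794 0.077 0.03 ]
scene rod_centre 0.92 [268. 240.] [ 0.502 -0.187  0.016]
scene rod_big_end 0.64 [266. 250.] [ 0.545 -0.161  0.016]
side lid_handle 0.59 [348. 125.] [0.662 0.18  0.305]
side lid_handle 0.32 [314. 420.] [ 0.331 -0.666  0.305]
side lid_hinge 0.68 [331. 207.] [0.621 0.174 0.075]
side free_bay 0.78 [300. 226.] [0.534 0.172 0.03 ]
side free_bay 0.32 [221. 198.] [0.346 0.379 0.03 ]
side free_bay 0.15 [329. 320.] [ 0.495 -0.216  0.03 ]
side rod_a_centre 0.72 [308. 246.] [0.529 0.071 0.03 ]
side rod_centre 0.79 [326. 321.] [ 0.494 -0.201  0.016]
side rod_big_end 0.68 [343. 305.] [ 0.547 -0.161  0.016]
side rod_big_end 0.52 [256. 189.] [0.462 0.437 0.016]
```

View pics/side1.png

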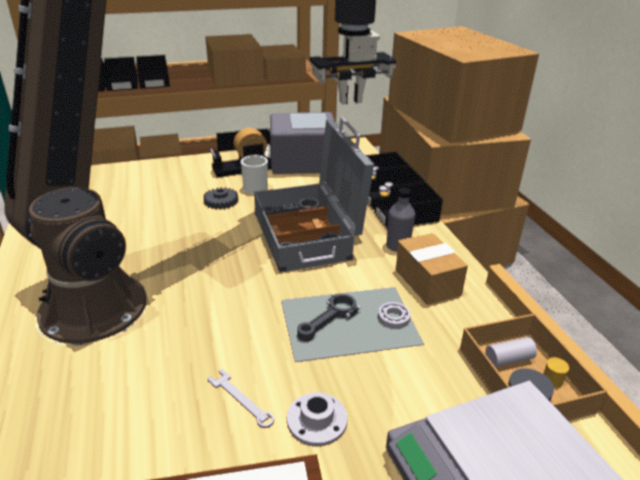

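The side view shows the lid standing open at (345,170) with the gripper clear of it. The middle bay looks empty: bare wood at about (302,226). I'll look into the case from above.

Emit:
jog_arm(travel=[[0,0.06,0],[0,0.14,0],[0,0.22,0],[0,0.26,0],[0,0.26,0],[0,0.26,0],[0,0.26,0],[0,0.26,0],[0,0.26,0],[0,0.26,0]], dr=[[0,0,0],[0,0,0],[0,0,0],[0,0,0],[0,0,0],[0,0,0],[0,0,0],[0,0,0],[0,0,0],[0,0,0]], claw=[0.6,0.6,0.6,0.6,0.6,0.6,0.6,0.6,0.6,0.6])

```text
time_s: 14.85
tcp_pos: [0.5326, 0.172, 0.3679]
eef_rot: [180.0, -0.0, -89.1]
contact_force: [0.0, -0.3, -0.3]
gripper_width: 0.0523
gripper_force: 0.0
```

```bash
python3 - <<'E'
from meas import *
c=cam('wrist'); save(c,'w2'); P=cloud(c)
for t,z in [('free_bay',.03),('rod_a_centre',.03),('rod_big_end',.03),('lid_hinge',.075)]:
    for o in r.tip_of(t,'wrist')[:4]: print(t,round(o['conf'],2),np.round(o['at']),pt(c,*o['at'],z=z).round(4))
# height profile across y at x~.50..0.53 and along x at y~.17
ys=np.arange(.0,.36,.004)
for x0 in (.50,.56):
    s=[]
    for y in ys:
        q=P[(abs(P[...,0]-x0)<.01)&(abs(P[...,1]-y)<.002)&(P[...,2]<.12)]
        s.append(int(1000*np.median(q[:,2])) if len(q)>3 else -9)
    print(x0,s)
# bay end walls: transition in x for rim z>.07
q=near(P,[.40,.13,.06],[.47,.21,.09]); print('front rim',np.percentile(q[:,0],[2,50,98]) if len(q) else None, len(q), np.median(q[:,2]))
for lo,hi in[(.13,.15),(.19,.21)]:
    q=near(P,[.42,lo,.06],[.47,hi,.09]); print(q[:,0].min(),q[:,0].max())
for lo,hi in[(.45,.49),(.49,.53),(.53,.57)]:
    for a,b in[(.10,.14),(.20,.24)]:
        q=near(P,[lo,a,.042],[hi,b,.056]); print('divider',lo,len(q),np.percentile(q[:,1],[2,50,98]).round(4) if len(q) else '')
E
```

```text
free_bay 0.58 [320. 185.] [0.5312 0.1649 0.03  ]
rod_a_centre 0.86 [321. 106.] [0.532  0.0717 0.03  ]
rod_a_centre 0.58 [ 92. 258.] [0.8274 0.2643 0.03  ]
lid_hinge 0.89 [232. 199.] [0.6318 0.1767 0.075 ]
lid_hinge 0.19 [ 91. 258.] [0.8013 0.2493 0.075 ]
0.5 [1, 1, 30, 34, -9, 76, 50, 13, 13, 13, 13, 13, 13, 13, 13, 13, 40, 37, 37, 37, 40, 13, 13, 13, 13, 13, 13, 13, 13, 13, 50, 27, 13, 13, 13, 13, 13, 13, 13, 13, 13, 13, 13, 13, 13, 13, 13, 13, 13, 13, 13, 13, 13, 13, 30, 50, -9, -9, 14, 13, 13, 13, 13, 13, 27, 39, 37, 37, 37, 41, -9, -9, 13, 13, 13, 13, 14, 13, 13, 48, 76, -9, -9, -9, -9, -9, -9, -9, -9, 2]
0.56 [1, 2, 29, 32, -9, 76, 52, 12, 13, 13, 13, 13, 13, 13, 14, 14, 41, 40, 38, 38, 41, 33, 14, 13, 13, 13, 13, 13, 13, 6, 49, 50, 13, 13, 13, 13, 14, 13, 13, 13, 13, 13, 13, 13, 13, 13, 13, 13, 13, 13, 13, 13, 13, 13, 28, 50, 50, -9, 13, 13, 14, 14, 14, 26, 30, 35, 42, 39, 38, 40, 41, 42, 42, 14, 14, 14, 14, 13, 13, 45, 76, -9, -9, -9, -9, -9, -9, -9, -9, -9]
front rim [0.43634341 0.43977256 0.44114242] 447 0.07582222489175122
0.43658230983486046 0.4413347382619093
0.43567052186801347 0.4402511202151382
divider 0.45 173 [0.1169 0.1194 0.1219]
divider 0.45 196 [0.2156 0.2178 0.2216]
divider 0.49 174 [0.1175 0.1201 0.1226]
divider 0.49 194 [0.2162 0.2186 0.2222]
divider 0.53 194 [0.1182 0.1209 0.1243]
divider 0.53 196 [0.2169 0.2194 0.2228]
```

View pics/w2.png

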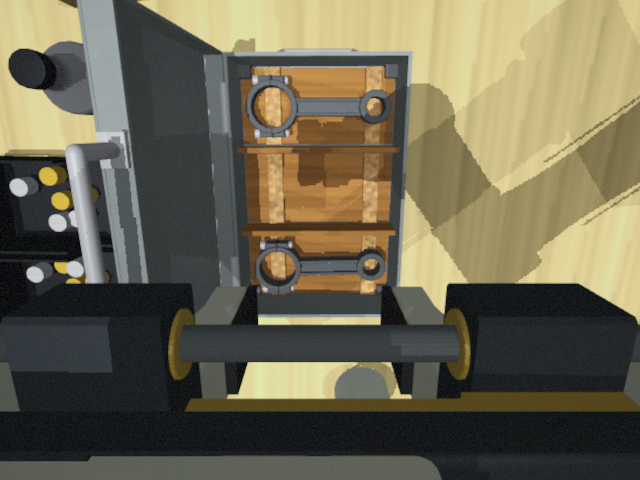

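The wrist view shows the middle bay empty, from about (320,150) to (320,230), and both set rods with their big ends to the left, which is the hinge side. Bay centre is about (0.534, 0.170), yaw about 1°. Now over to the rod.

Emit:
jog_arm(travel=[[0.1,0.01,0],[0.2,0.02,0],[0.3,0.03,0.02],[0.4,0.04,0.06],[0.5,0.05,0.1],[0.6,0.06,0.16],[0.68,0.07,0.2],[0.723,0.077,0.24],[0.723,0.077,0.24],[0.723,0.077,0.24]], dr=[[0,0,0.02],[0,0,0.04],[0,0,0.06],[0,0,0.085],[0,0,0.11],[0,0,0.135],[0,0,0.155],[0,0,0.167],[0,0,0.167],[0,0,0.167]], claw=[0.6,0.6,0.6,0.6,0.6,0.6,0.6,0.6,0.6,0.6])

```text
time_s: 16.35
tcp_pos: [0.5001, -0.1899, 0.2488]
eef_rot: [-180.0, 0.0, -149.2]
contact_force: [0.9, -0.4, -0.0]
gripper_width: 0.0524
gripper_force: 0.0
```

```bash
python3 - <<'E'
from meas import *
c=cam('wrist'); save(c,'w3'); P=cloud(c); s=r.get_state(); print(s['tcp_pos'],s['eef_rot'],s['joints'].round(1))
for t,z in [('rod_centre',.016),('rod_big_end',.016),('bearing',.004)]:
    for o in r.tip_of(t,'wrist')[:2]: print(t,round(o['conf'],2),np.round(o['at']),pt(c,*o['at'],z=z).round(4))
Q=near(P,[.38,-.30,.014],[.6,-.10,.05]); b=cv2.minAreaRect(Q[:,:2].astype(np.float32)*1000); print(len(Q),b,np.median(Q[:,2]))
a=np.radians(31); o=np.array([.5,-.19]); ex=np.array([np.cos(a),np.sin(a)]); ey=np.array([-ex[1],ex[0]])
X=(Q[:,:2]-o)@ex; Y=(Q[:,:2]-o)@ey
print('ends',X.min(),X.max())
m=[]
for x in np.arange(-.04,.025,.008):
    y=Y[(abs(X-x)<.004)]; 
    if len(y)>5: m.append([x,(np.percentile(y,2)+np.percentile(y,98))/2,np.ptp(y)])
m=np.array(m);print(m.round(4)); f=np.polyfit(m[:,0],m[:,1],1); print('yaw',31+np.degrees(np.arctan(f[0])),'off',f[1])
E
```

```text
[ 0.50028712 -0.18954333  0.24900203] [-1.79946196e+02  6.40526262e-02 -1.49129121e+02] [  0.3   6.4 -15.    0.  -68.5 -59.4]
rod_centre 0.97 [318. 208.] [ 0.5018 -0.1898  0.016 ]
4428 ((498.5125427246094, -188.12625122070312), (167.20860290527344, 69.08236694335938), 30.42829704284668) 0.02744030444391382
ends -0.08386483393723909 0.08326590318384491
[[-0.04    0.0023  0.0188]
 [-0.032   0.0022  0.019 ]
 [-0.024   0.0022  0.019 ]
 [-0.016   0.0022  0.0192]
 [-0.008   0.0022  0.0192]
 [ 0.      0.0022  0.0194]
 [ 0.008   0.0022  0.0195]
 [ 0.016   0.0017  0.0186]
 [ 0.024   0.0016  0.029 ]]
yaw 30.50038575421094 off 0.002041751069011192
```

View pics/w3.png

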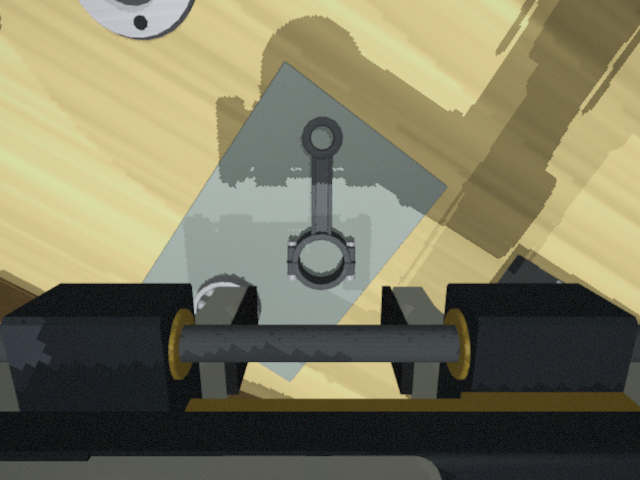

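The wrist view shows the rod upright in the frame, with its small end at (322,137), shank at about (321,195) and big end at (321,257). It lines up with the fingers. The centre is about (0.499, -0.188) with a yaw of 30.6°. I'll lower over the balance point and grip.

Emit:
jog_arm(travel=[[-0.01,0.004,0.08],[-0.01,0.004,0.17],[-0.01,0.004,0.26],[-0.01,0.004,0.34],[-0.01,0.004,0.39],[-0.01,0.004,0.42],[-0.01,0.004,0.45],[-0.01,0.004,0.465],[-0.01,0.004,0.475],[-0.01,0.004,0.48]], dr=[[0,0,0],[0,0,0],[0,0,0],[0,0,0],[0,0,0],[0,0,0],[0,0,0],[0,0,0],[0,0,0],[0,0,0]], claw=[0.6,0.6,0.6,0.6,0.6,0.6,0.6,0.6,0.6,0.6])

```text
time_s: 17.8
tcp_pos: [0.5032, -0.1858, 0.0082]
eef_rot: [-180.0, 0.0, -149.2]
contact_force: [0.0, 0.2, -0.4]
gripper_width: 0.0529
gripper_force: 0.0
```

Emit:
jog_arm(travel=[[0,0,0],[0,0,0],[0,0,0],[0,0,0],[0,0,0],[0,0,0],[0,0,0],[0,0,0],[0,0,0],[0,0,0]], dr=[[0,0,0],[0,0,0],[0,0,0],[0,0,0],[0,0,0],[0,0,0],[0,0,0],[0,0,0],[0,0,0],[0,0,0]], claw=[0,0,0,0,0,0,0,0,0,0], newtons=45)

```text
time_s: 19.05
tcp_pos: [0.503, -0.1857, 0.0082]
eef_rot: [-180.0, 0.0, -149.2]
contact_force: [-1.1, 0.3, 4.7]
gripper_width: 0.0195
gripper_force: 45.0
```

Emit:
jog_arm(travel=[[0,0,-0.01],[0,0,-0.03],[0,0,-0.06],[0,0,-0.1],[0,0,-0.15],[0,0,-0.2],[0,0,-0.25],[0,0,-0.29],[0,0,-0.32],[0,0,-0.32]], dr=[[0,0,0],[0,0,0],[0,0,0],[0,0,0],[0,0,0],[0,0,0],[0,0,0],[0,0,0],[0,0,0],[0,0,0]], claw=[0,0,0,0,0,0,0,0,0,0])

```text
time_s: 20.3
tcp_pos: [0.5035, -0.1857, 0.1695]
eef_rot: [-179.9, 0.1, -149.2]
contact_force: [0.9, 0.1, -5.0]
gripper_width: 0.0198
gripper_force: 45.0
```

```bash
cat > rod.py <<'E'
from meas import *
# rod in the hand, measured in world from wrist depth (needs rod top near z)
def rod(dx0=0):
    c=cam('wrist'); P=cloud(c); s=r.get_state(); p=s['tcp_pos']; rx=np.radians(s['eef_rot'][2]+180)
    ex=np.array([np.cos(rx),np.sin(rx)]); ey=np.array([-ex[1],ex[0]])
    D=P-p; X=D[...,:2]@ex; Y=D[...,:2]@ey; Z=D[...,2]
    m=(abs(X)<.12)&(abs(Y)<.045)&(Z>-.015)&(Z<.035)&(c['range_z']>0)
    x,y,z=X[m],Y[m],Z[m]
    print('tcp',p.round(4),s['eef_rot'].round(2),'n',m.sum(),'ends',x.min().round(4),x.max().round(4))
    k=x<-.065; k2=x>.03
    for n,k in (('small',x<-.05),('shank',(x>-.045)&(x<-.015)),('big',x>.03)):
        if k.sum()>5: print(n,k.sum(),'y',np.percentile(y[k],[1,99]).round(4),'z',np.percentile(z[k],[5,50,95]).round(4))
    k=(x>-.045)&(x<-.012); xs=x[k]; 
    b=[(q,(np.percentile(y[k][abs(xs-q)<.004],2)+np.percentile(y[k][abs(xs-q)<.004],98))/2) for q in np.arange(-.04,-.012,.006) if (abs(xs-q)<.004).sum()>5]
    if len(b)>2: f=np.polyfit(*zip(*b),1); print('axis deg rel tool',np.degrees(f[0]),'y off',f[1])
    return c
E
python3 -c "
from rod import *
save(rod(),'w4'); print(r.get_state()['contact_force'])"
```

```text
tcp [ 0.5028 -0.1856  0.1683] [-1.7999e+02  5.0000e-02 -1.4923e+02] n 18220 ends -0.089 0.0318
small 7744 y [-0.0177  0.0174] z [0.0112 0.0221 0.0233]
shank 4160 y [-0.01    0.0095] z [0.0152 0.0167 0.0207]
big 38 y [-0.0169  0.0161] z [0.0216 0.0224 0.0233]
axis deg rel tool -0.04196188025922234 y off -0.00030887887941035184
[ 0.06759817 -0.79932921 -5.50141234]
```

Emit:
jog_arm(travel=[[-0.015,0.02,0],[-0.05,0.068,0],[-0.1,0.135,0],[-0.155,0.21,0],[-0.21,0.285,0],[-0.265,0.36,0],[-0.32,0.433,0],[-0.37,0.5,0],[-0.405,0.548,0],[-0.425,0.575,0]], dr=[[0,0,0.003],[0,0,0.01],[0,0,0.02],[0,0,0.03],[0,0,0.041],[0,0,0.052],[0,0,0.063],[0,0,0.073],[0,0,0.08],[0,0,0.083]], claw=[0,0,0,0,0,0,0,0,0,0])

```text
time_s: 21.6
tcp_pos: [0.5377, 0.1713, 0.1666]
eef_rot: [-179.9, -0.1, -179.1]
contact_force: [0.7, -0.4, -5.6]
gripper_width: 0.0195
gripper_force: 45.0
```

```bash
python3 - <<'E'
from rod import *
c=rod(); save(c,'w5'); P=cloud(c)
for n in ['wrist']:
    for t,z in [('rod_a_centre',.03),('lid_hinge',.075)]:
        for o in r.tip_of(t,n)[:3]: print(t,round(o['conf'],2),np.round(o['at']),pt(c,*o['at'],z=z).round(4))
for a,b in[(.10,.14),(.20,.24)]:
    for lo,hi in[(.45,.49),(.49,.53),(.54,.58)]:
        q=near(P,[lo,a,.042],[hi,b,.056]); print('divider',lo,len(q),np.percentile(q[:,1],[2,50,98]).round(4) if len(q) else '')
for a,b in [(.05,.07),(.07,.1),(.1,.13),(.13,.15),(.19,.21)]:
    q=near(P,[.42,a,.068],[.47,b,.085]); print('rim',a,len(q),np.percentile(q,[1,50,99],axis=0)[:,0].round(4) if len(q) else '')
E
```

```text
tcp [0.5382 0.1726 0.1666] [-1.7997e+02 -8.0000e-02 -1.7911e+02] n 18294 ends -0.0901 0.0307
small 7909 y [-0.0186  0.0164] z [0.0106 0.0212 0.0225]
shank 4149 y [-0.0109  0.0086] z [0.0142 0.0156 0.0196]
big 10 y [-0.0179  0.0155] z [0.0201 0.0208 0.0211]
axis deg rel tool -0.35436861915954776 y off -0.0013632735532466283
rod_a_centre 0.82 [192. 225.] [0.5352 0.0754 0.03  ]
lid_hinge 0.88 [318. 375.] [0.634  0.1724 0.075 ]
divider 0.45 692 [0.1166 0.1202 0.1229]
divider 0.49 615 [0.1174 0.1211 0.1237]
divider 0.54 456 [0.1182 0.1219 0.1246]
divider 0.45 680 [0.2156 0.2182 0.2218]
divider 0.49 611 [0.2164 0.219  0.2226]
divider 0.54 425 [0.2173 0.2198 0.2234]
rim 0.05 309 [0.4377 0.4401 0.4419]
rim 0.07 457 [0.4373 0.4396 0.4416]
rim 0.1 465 [0.4368 0.4391 0.441 ]
rim 0.13 300 [0.4365 0.4388 0.4404]
rim 0.19 313 [0.4349 0.4373 0.4393]
```

View pics/w5.png

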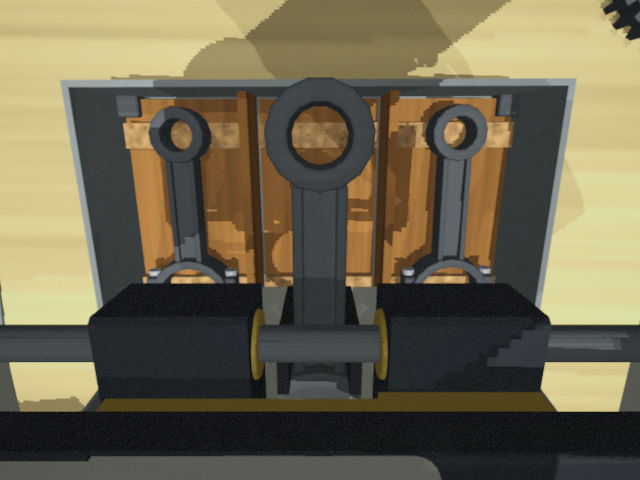

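The held rod hangs over the middle bay, with its small end at (320,133) towards the front wall and centred between the dividers at columns 248 and 385. It is level. I'll set it down slowly.

Emit:
jog_arm(travel=[[0,0,0.01],[0,0,0.035],[0,0,0.07],[0,0,0.11],[0,0,0.15],[0,0,0.19],[0,0,0.22],[0,0,0.24],[0,0,0.255],[0,0,0.265]], dr=[[0,0,0],[0,0,0],[0,0,0],[0,0,0],[0,0,0],[0,0,0],[0,0,0],[0,0,0],[0,0,0],[0,0,0]], claw=[0,0,0,0,0,0,0,0,0,0])

```text
time_s: 23.0
tcp_pos: [0.5386, 0.1701, 0.0354]
eef_rot: [180.0, 0.0, -179.1]
contact_force: [-0.6, 0.4, -4.8]
gripper_width: 0.0196
gripper_force: 45.0
```

Emit:
jog_arm(travel=[[0,0,0.003],[0,0,0.006],[0,0,0.009],[0,0,0.012],[0,0,0.015],[0,0,0.018],[0,0,0.02],[0,0,0.022],[0,0,0.024],[0,0,0.024]], dr=[[0,0,0],[0,0,0],[0,0,0],[0,0,0],[0,0,0],[0,0,0],[0,0,0],[0,0,0],[0,0,0],[0,0,0]], claw=[0,0,0,0,0,0,0,0,0,0])

```text
time_s: 24.25
tcp_pos: [0.5383, 0.17, 0.0235]
eef_rot: [-180.0, -0.0, -179.1]
contact_force: [-0.5, 0.6, -4.3]
gripper_width: 0.0197
gripper_force: 45.0
```

Not down yet; I'll go on in small steps.

Emit:
jog_arm(travel=[[0,0,0.001],[0,0,0.001],[0,0,0.002],[0,0,0.002],[0,0,0.003],[0,0,0.003],[0,0,0.004],[0,0,0.004],[0,0,0.004],[0,0,0.004]], dr=[[0,0,0],[0,0,0],[0,0,0],[0,0,0],[0,0,0],[0,0,0],[0,0,0],[0,0,0],[0,0,0],[0,0,0]], claw=[0,0,0,0,0,0,0,0,0,0])

```text
time_s: 25.5
tcp_pos: [0.5384, 0.17, 0.0222]
eef_rot: [180.0, 0.0, -179.1]
contact_force: [-4.8, 0.1, 5.2]
gripper_width: 0.0193
gripper_force: 45.0
```

The rod bears on the cork (force went from -5 to +5 N). I'll open slightly and lift away.

Emit:
jog_arm(travel=[[0,0,0],[0,0,0],[0,0,0],[0,0,0],[0,0,0],[0,0,-0.01],[0,0,-0.03],[0,0,-0.06],[0,0,-0.1],[0,0,-0.14]], dr=[[0,0,0],[0,0,0],[0,0,0],[0,0,0],[0,0,0],[0,0,0],[0,0,0],[0,0,0],[0,0,0],[0,0,0]], claw=[0.38,0.38,0.38,0.38,0.38,0.38,0.38,0.38,0.38,0.38])

```text
time_s: 26.75
tcp_pos: [0.5386, 0.1702, 0.0934]
eef_rot: [180.0, 0.1, -179.1]
contact_force: [0.2, -0.6, 0.3]
gripper_width: 0.0336
gripper_force: 0.0
```

Emit:
jog_arm(travel=[[0,0,-0.06],[0,0,-0.14],[0,0,-0.24],[0,0,-0.34],[0,0,-0.42],[0,0,-0.46],[0,0,-0.46],[0,0,-0.46],[0,0,-0.46],[0,0,-0.46]], dr=[[0,0,0],[0,0,0],[0,0,0],[0,0,0],[0,0,0],[0,0,0],[0,0,0],[0,0,0],[0,0,0],[0,0,0]], claw=[0.38,0.38,0.38,0.38,0.38,0.38,0.38,0.38,0.38,0.38])

```text
time_s: 28.0
tcp_pos: [0.5381, 0.1699, 0.3208]
eef_rot: [-180.0, -0.1, -179.1]
contact_force: [0.4, -0.3, -0.7]
gripper_width: 0.0336
gripper_force: 0.0
```

```bash
python3 - <<'E'
from meas import *
c=cam('wrist'); save(c,'w6'); P=cloud(c)
for t,z in [('rod_centre',.03),('rod_big_end',.03),('lid_handle',.305)]:
    for o in r.tip_of(t,'wrist')[:4]: print(t,round(o['conf'],2),np.round(o['at']),pt(c,*o['at'],z=z).round(4))
for x0 in(-.099,0,.099):
    Q=near(P,[.442,.17+x0-.043,.03],[.628,.17+x0+.043,.0465]); print(x0,len(Q),'x',Q[:,0].min().round(4),Q[:,0].max().round(4),'z',[np.percentile(Q[abs(Q[:,0]-x)<.01][:,2],[50,90]).round(4) for x in (.455,.5,.58)])
for n in ('side','scene'):
    c=cam(n); save(c,n+'2')
    for t,z in [('lid_handle',.305),('mug',0),('gear',0),('bearing',.004)]:
        for o in r.tip_of(t,n)[:1]: print(n,t,round(o['conf'],2),pt(c,*o['at'],z=z).round(3))
E
```

```text
rod_centre 0.92 [317. 196.] [0.5372 0.1684 0.03  ]
rod_big_end 0.77 [318. 244.] [0.5924 0.1698 0.03  ]
lid_handle 0.51 [237. 194.] [0.4929 0.1332 0.305 ]
-0.099 3645 x 0.442 0.6182 z [array([0.0431, 0.0444]), array([0.0377, 0.0413]), array([0.0417, 0.0441])]
0 3630 x 0.4487 0.628 z [array([0.0432, 0.0445]), array([0.0381, 0.0418]), array([0.0426, 0.0444])]
0.099 4002 x 0.4462 0.627 z [array([0.0431, 0.0444]), array([0.0379, 0.0416]), array([0.0421, 0.0443])]
side lid_handle 0.95 [0.667 0.175 0.305]
side mug 0.7 [0.475 0.46  0.   ]
side gear 0.56 [0.351 0.42  0.   ]
side bearing 0.79 [ 0.644 -0.214  0.004]
scene mug 0.95 [0.467 0.478 0.   ]
scene gear 0.57 [0.351 0.41  0.   ]
scene bearing 0.69 [ 0.649 -0.219  0.004]
```

View pics/w6.png

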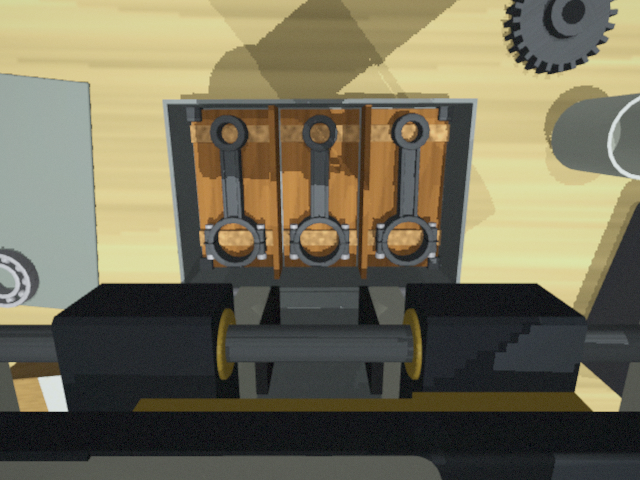

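View pics/side2.png

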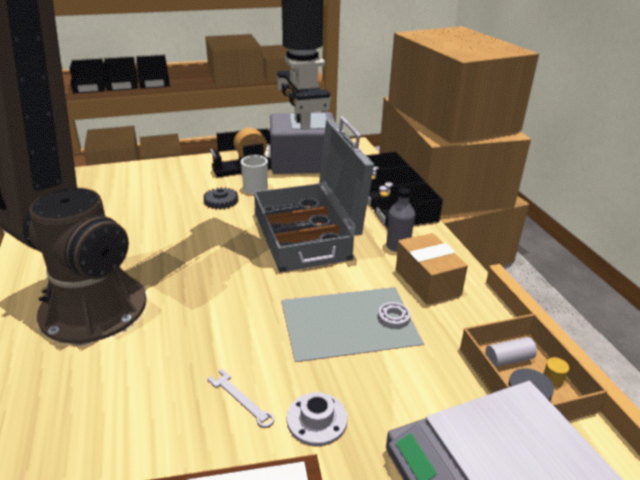

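The wrist view shows all three rods flat in their bays, big ends (row ~242) towards the hinge; the new one is at column 319. The side view shows the lid standing open, the robot clear and everything else in place. Handing in.

```bash
python3 -c "
from plant import r
print(r.close_job())"
```

```text
the job is handed in; nothing more can be done
None
```

The lid rests open on its stop, the rod lies flat in the middle bay with its big end towards the hinge, nothing else looked moved in the final pictures, and I handed the job in at about 28 s; no verdict was returned.

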